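Close the garlic keeper past its spring pin

TASK

The sliding lid of the wooden keeper box is parked over the empty bay. With a fingertip press down the long spring bar along the front of the box so that its lock pin sinks out of the lid's way and, holding the bar down all the while, push the lid by its end with the side of the finger until it is fully home over the garlic; then let go so that the pin springs up through the hole in the lid. Pick nothing up, and leave the garlic and the things around the box alone.

Things in the scene. Friction and masses are not known exactly. Their poses are not given: they have to be found in the camera images.
- keeper: Fixed two-bay wooden box. Origin: on the worktop, under the middle of the wall between the bays. +z up, +x away from the robot (the spring bar runs along the -x side), the lid closes towards -y. The open box part is 112 mm (x) by 248 mm (y) and 66 mm high, on a base board 168 x 304 x 8 mm; bay walls 6 mm. Garlic bay at y -118 to -3 mm, empty bay at y +3 to +118 mm. A rear rail (x +47 to +63 mm) rises to 84 mm and an end stop (y -124 to -130 mm) to 84 mm.
- lid (a joint): Slide of the lid in m: 0 = parked wholly over the empty bay, 0.118 = fully home over the garlic bay (hard stop). It starts between 0 and 0.018. The lid moves towards the keeper's -y, stays where it is left and needs about 2 N to slide. It is a flat wooden board 157 mm (x) by 120 mm (y) by 10 mm, its underside 67 mm and its top 77 mm above the worktop, running also over the spring bar, 3 mm above it. While the pin is up, the lid is stopped by the pin at about 0.027.
- lid_push_end (a point): Point on the lid's end face that is to be pushed (facing the keeper's +y), at mid-thickness (72 mm above the worktop) and over the middle of the spring bar; moves with the lid. The face is 157 mm wide and 10 mm high, and nothing but the spring bar is below or behind it here.
- lid_hole (a point): Centre of the mouth, on the lid's top, of the 20 mm square hole through the lid, 35 mm from the pushed end; it comes over the pin when the lid is home.
- catch (a joint): How far the spring bar and its pin are pressed down in m: 0 = up, 0.016 = bottom. The pin clears the underside of the lid from 0.011 on. The spring takes about 4 N to start and 8 N at the bottom and lifts the bar again when let go.
- bar_top (a point): Centre of the flat upper face of the steel spring bar, 64 mm above the worktop when up; moves down with the bar, which stays level wherever it is pressed. The face is 44 mm wide (keeper's x) and 218 mm long (keeper's y, 109 mm either way from this point). At the start at least 50 mm of it lies bare behind the lid's pushed end; the box wall beside it is 24 mm from its middle line.
- pin_top (a point): Top of the 12 mm square steel lock pin that stands 14 mm above the bar's face, on the bar's middle line 94 mm from bar_top towards the keeper's -y; it sinks and rises with the bar.
- bay (a point): Middle of the floor of the garlic bay, 8 mm above the worktop. The wall cabinet on the right (world y below about -0.1 m, x beyond about 0.55 m) hangs about 0.5 m above the worktop: come round it near the robot.
- garlic: Loose garlic bulb, 48 x 50 x 51 mm, standing in the garlic bay, origin at its underside; not to be touched.
- tin: Bystander: loose food tin just beyond the garlic end of the box, 57 mm across, 72 mm high, origin at the centre of its underside.
- cup: Bystander: loose small clear glass cup, 49 mm across, 61 mm high, origin at the centre of its underside.
- salt: Bystander: loose glass jar with white contents and a green lid, 65 mm across, 90 mm high, origin at the centre of its underside.

How it is judged (in metres and radians):
On the way, in this order (a step that is already met when the one before it is completed fails the run):
1. the bar is held down with the fingers while the lid is still short of the pin (value of joint catch above 0.0105 m and contact force between the fingers and catch above 0.5 N and value of joint lid below 0.03 m), for 0.1 s.
2. the fingers push the lid on past the pin, nearly home, with the bar still held down by the fingers (value of joint catch above 0.0095 m and contact force between the fingers and catch above 0.5 N and value of joint lid above 0.1 m and contact force between the fingers and lid above 0.3 N), for 0.1 s.
At the end, for the whole second after the job is handed in: The lid is within 4.5 mm of its home stop and at rest, the bar is released and its pin has sprung up through the lid's hole (within 3 mm of its top position), and the garlic is still in its bay (value of joint lid above 0.1135 m and value of joint catch below 0.003 m and velocity of joint lid below 0.005 m/s and horizontal distance between garlic and bay below 0.05 m and height (world z) of garlic below 0.035 m); the robot touches nothing.
It fails at once if the fingers touched the garlic, or it was lifted (contact force between the fingers and garlic above 0.5 N or height (world z) of garlic above 0.045 m).
It fails at once if a thing beside the box was moved by more than 15 mm or lifted (distance of any of tin, cup, salt from where it was at the start of the episode above 0.015 m).
It also fails if it takes over 40 s, if anything falls off the work surface, if the arm or the gripper's body presses on something with over 40 N, if the wrist force passes 120 N, or if a joint passes its speed limit or range.

ROBOT

A 7-joint arm with a two-finger parallel gripper is mounted at the origin on a cart in front of the work surface, level with it; the furniture and walls round the work are solid. World frame = base frame: x ahead of the robot, y to its left, z up, the work surface at z = 0. Lengths are in mm, angles in rad, forces in N, time in s.
With the tool pointing down it reaches from about 400 to 875 mm from the base axis. Payload 4.4 kg.
Tool frame: the origin (TCP) lies midway between the tips of the shut fingers; the grasp point (between the pads) lies 19 mm behind it; z points along the fingers, y is the line along which they close (so a half turn about z gives the same grasp; the last joint's range is limited). The gripper opens to 85 mm and grips with 20 to 120 N. Pads are 22 mm wide; open, the fingers measure 114 mm over their backs; the gripper's body (76 mm by 85 mm) begins 54 mm behind the grasp point. The pads swing forward as they close: fully open they stand 13 mm farther back than shut.
Start: joints at [1.146, 0.628, 0.038, 1.517, -0.027, 0.996, -0.02], TCP at [228.277, -608.611, 206.613] pointing down, gripper open.
Joint ranges: [-3.06, 3.06], [-0.37, 2.12], [-1.25, 1.32], [0.18, 2.47], [-1.1, 4.24], [0.23, 1.98], [-2.94, 2.94]. Speed limits (rad/s): [2.57, 2.57, 3.14, 3.14, 3.14, 3.14, 3.14].

INTERFACE

Orientations are given as [roll, pitch, yaw] about the fixed x, y, z axes, in that order (R = Rz(yaw) Ry(pitch) Rx(roll)).
In Python, from cell import read_state, get_image, finish_job gives the robot as it stands.
- The arm moves only by the tool send_rows, never from a script. Its argument "series" is a list of rows, each an object of numbers: "ax", "ay", "az": the turn, a rotation vector about the tool's x, y, z in rad; "dx", "dy", "dz": the shift along the tool's x, y, z in cm; "hand": the closure, from 0 (fully open) to 1 (shut). In form: [{"ax": .., "ay": .., "az": .., "dx": .., "dy": .., "dz": .., "hand": ..}, ...]. A call has 1 to 10 rows; each row is the pose to reach, as a shift and turn from the pose commanded when the call began, along the tool's axes at that moment; what a row does not reach only later rows make up. A row lasts 1/10 s, in which the tool goes at most 50 mm and 8.59 degrees, less where a joint would pass 70% of its speed; a pose out of reach is approached as far as the arm can. A call with a gripper value outside its range is refused whole. The fingers move at their own pace and stop on an object; the grip force is fixed at half the most. Time passes only in rows, so rows that repeat a pose let the fingers close. It gives the time, the measured TCP pose, the force, the opening and the grip force at its end, in the units of the state.
- read_state(): the state, without advancing time (a new reading comes with each control period).
- get_image(name): name is "scene" or "top" or "wrist"; returns a dict with "pixels" (400x640x3 uint8, red, green, blue), "mtx" (3x3 intrinsics, pixels), "R" (3x3) and "t" (3): a world point X has camera coordinates R X + t. Camera axes: x right, y down, z forward; pixel columns grow to the right and rows downward; lengths in mm; the calibration is good to about 2 mm. The wrist camera is an equidistant fisheye: a pixel r from the principal point sees the ray r / f radians off the axis. A picture is of the moment at which its call begins. There is no depth.
- finish_job(): hands the job in; it is judged then, once.
The state is a dict: "clock": time; "qpos": joint angles; "qd": joint speeds; "tau": joint torques, N m; "eef_pos": TCP position; "tool_rot": TCP orientation; "force": force on the tool from outside, world axes, zero at the start; "torque": the same for the moment, N m; "width": finger opening in mm; "gripper_force": force on a finger pad.
Only numpy, scipy, OpenCV 4.12 (cv2) and the standard library are available. Lean on these libraries where they do the work, as an engineer would, in place of code of your own. Each camera call takes 0.05 s, during which the arm holds its last target. There are 200 camera calls.

## Working session

There is one attempt and no reset: what is moved stays moved. The work goes in short steps, Python scripts to look and compute and a tool call to move; the robot and the scene stay as the last step left them, time stands still between calls to the robot, and variables do not carry over. Pictures are saved under pics/ and viewed, at most 10 in all, crops included, and the job is handed in when it is done.

Besides the shell and the picture viewer there is one more tool, called after "Emit:" by a JSON object that holds its "method" and its "body". send_rows: Moves the arm, as the interface text tells. Its arguments: {"type":"object","properties":{"series":{"type":"array","items":{"type":"object","properties":{"ax":{"type":"number"},"ay":{"type":"number"},"az":{"type":"number"},"dx":{"type":"number"},"dy":{"type":"number"},"dz":{"type":"number"},"hand":{"type":"number"}}}}},"required":["series"]}

```bash
mkdir -p pics; python3 - <<'E'
from cell import *
import cv2,pickle
print(read_state())
for n in("scene","top"):
    d=get_image(n); pickle.dump(d,open(n+".pkl","wb")); print(n,d["mtx"],d["R"],d["t"])
    cv2.imwrite(f"pics/{n}0.png",d["pixels"][:,:,::-1])
E
```

```text
{'clock': 0.0, 'qpos': array([ 1.14620931,  0.62933355,  0.03842325,  1.5183419 , -0.02702122,
        0.99627209, -0.01998917]), 'qd': array([-8.45126044e-04,  6.36951104e-04, -1.22260874e-03, -5.67071606e-04,
       -5.79611273e-04,  3.43822773e-05,  9.39153134e-04]), 'tau': array([ 2.68893217e-05, -5.63404763e+01,  1.22627869e+00, -1.93443686e+01,
        1.09688222e-02,  1.05212827e-02, -2.27467905e-05]), 'eef_pos': array([ 228.05753613, -607.988699  ,  205.70525711]), 'tool_rot': array([-3.13975480e+00, -5.89808558e-06,  3.58802019e-01]), 'force': array([0.45143638, 0.76726044, 0.17501259]), 'torque': array([0.06318978, 0.03894507, 0.01200816]), 'gripper_force': 0.0, 'width': 85.6360315856395}
scene [[425.83925935   0.         313.82628717]
 [  0.         425.83925935 196.13326748]
 [  0.           0.           1.        ]] [[-0.88909145 -0.45771549  0.00359616]
 [-0.24001533  0.45950025 -0.85513283]
 [ 0.3897551  -0.76115442 -0.51839648]] [571.44061505 172.84964301 868.52759027]
top [[513.26221649   0.         319.44290144]
 [  0.         513.26221649 189.88642295]
 [  0.           0.           1.        ]] [[-0.00586337 -0.99996876  0.00530122]
 [-0.98388461  0.00482149 -0.17873953]
 [ 0.17870838 -0.00626381 -0.98388215]] [  66.63304892  607.11941119 1426.16757826]
```

View pics/top0.png

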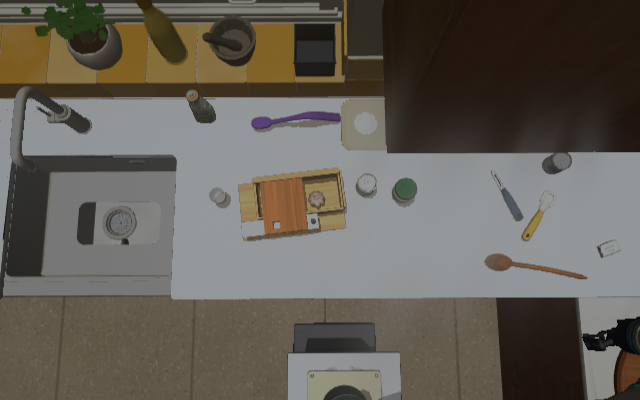

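View pics/scene0.png

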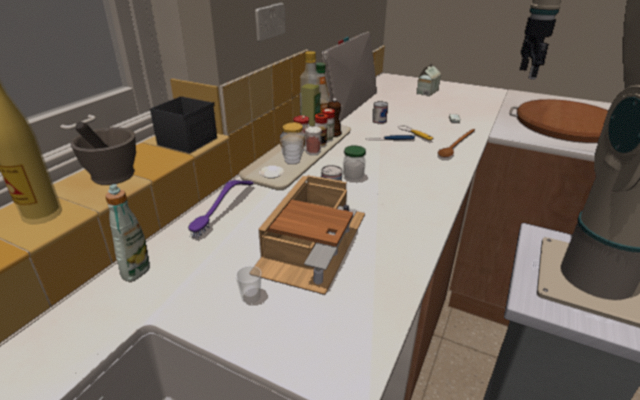

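Top view: the keeper is at about (293,204), with the lid at (283,207), the cup at (219,197), the tin at (367,184) and the salt at (405,189). The arm is far right. I'll enlarge both views.

```bash
python3 - <<'E'
import cv2
a=cv2.imread("pics/top0.png")[160:248,228:358]; cv2.imwrite("pics/top1.png",cv2.resize(a,None,fx=6,fy=6,interpolation=cv2.INTER_CUBIC))
a=cv2.imread("pics/scene0.png")[170:305,235:380]; cv2.imwrite("pics/sc1.png",cv2.resize(a,None,fx=4,fy=4,interpolation=cv2.INTER_CUBIC))
E
```

```text
(no output)
```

View pics/top1.png

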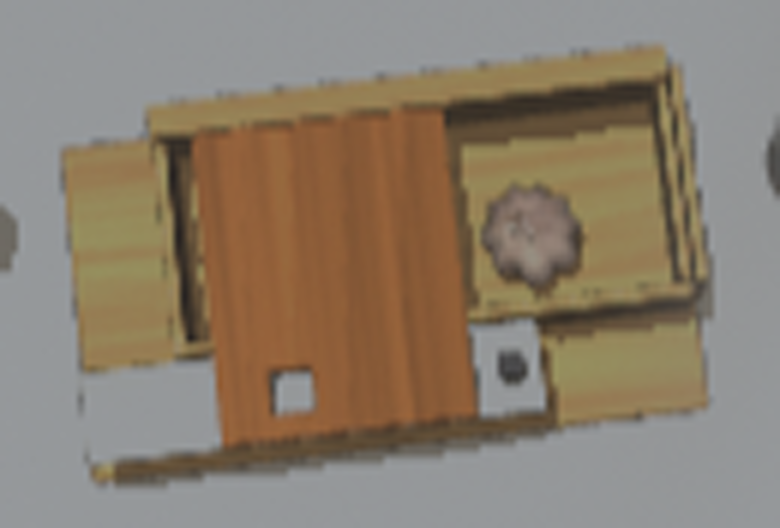

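View pics/sc1.png

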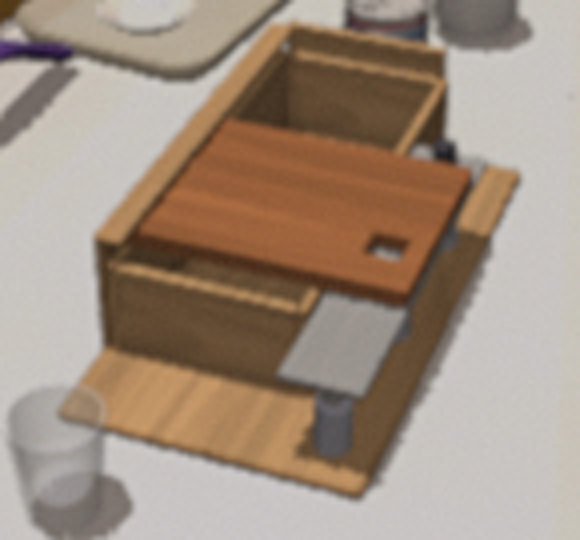

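Enlarged, the bar's left end corners are at crop (80,370) and (90,458). The pin is at (512,366), the hole at (293,391), and the lid corners at (222,447), (193,135), (477,413) and (443,110). The scene crop shows the same corners. Next I'll fit the pose.

```bash
cat > fit.py <<'E'
import pickle,numpy as np
from scipy.optimize import least_squares
C={n:pickle.load(open(n+".pkl","rb")) for n in("top","scene")}
def proj(n,X):
    d=C[n]; c=d["R"]@X+d["t"]; p=d["mtx"]@c; return p[:2]/p[2]
# u,v,kx,ky,z,lid?
T=[(90,458,-102,164,64,0),(80,370,-58,164,64,0),(548,410,-102,-54,64,0),(538,320,-58,-54,64,0),(512,366,-80,-39,78,0),
(222,447,-110,114,77,1),(193,135,47,114,77,1),(477,413,-110,-6,77,1),(443,110,47,-6,77,1),(293,391,-80,79,77,1)]
S=[(278,377,-58,164,64,0),(367,395,-102,164,64,0),(408,293,-110,114,77,1),(470,170,-110,-6,77,1),(230,122,47,-6,77,1),(132,235,47,114,77,1),(387,247,-80,79,77,1)]
def K(p,x,y,z):
    c,s=np.cos(p[2]),np.sin(p[2]); return np.array([p[0]+c*x-s*y,p[1]+s*x+c*y,z])
def res(p,per=False):
    r=[]
    for n,L,f,o in(("top",T,6,(228,160)),("scene",S,4,(235,170))):
        for u,v,x,y,z,l in L:
            r.append(proj(n,K(p,x,y-l*p[3],z))-((np.array([u,v])+.5)/f-.5+o))
    return np.array(r) if per else np.ravel(r)
if __name__=="__main__":
    q=least_squares(res,[600,60,.1,5],loss="soft_l1",x_scale=[100,100,1,10]); p=q.x
    print(p,np.round(res(p,True),1).tolist())
    np.save("p.npy",p)
    for a in[(-80,164,64),(-80,114-p[3],72),(-80,55,64),(-80,-4,72)]: print(a,K(p,*a).round(1))
E
python3 fit.py
```

```text
[5.92590797e+02 1.30643376e+02 1.11798076e-01 1.36109866e+01] [[-0.5, 0.7], [-0.3, -0.0], [-0.0, -0.3], [-0.2, -0.6], [-0.2, -0.6], [-0.2, 2.3], [-0.8, -0.4], [-0.0, 3.0], [-0.6, -1.1], [-0.7, -0.4], [-0.2, -2.1], [-0.9, -1.2], [3.4, 0.5], [4.5, 0.2], [-0.6, -1.2], [1.2, -1.5], [0.1, -0.8]]
(-80, 164, 64) [494.8 284.7  64. ]
(-80, np.float64(100.38901338955898), 72) [501.9 221.5  72. ]
(-80, 55, 64) [507.  176.4  64. ]
(-80, -4, 72) [513.5 117.7  72. ]
```

The fit is good: the keeper is at about (592.6, 130.6) with yaw 0.112, and the lid is about 13.6 mm along. The lid's front edge simply lies further back than I assumed. I'll use shut fingers with tool x along keeper +y, so the push is along -tool x. First I need the approach numbers.

```bash
cat > mv.py <<'E'
import numpy as np
from scipy.spatial.transform import Rotation as R
def delta(p0,r0,p1,r1):
    A=R.from_euler("xyz",r0);B=R.from_euler("xyz",r1)
    return (A.inv().apply(np.array(p1)-p0)/10).round(2),(A.inv()*B).as_rotvec().round(3)
E
python3 - <<'E'
from mv import *; from fit import K
p=np.load("p.npy"); g=K(p,-80,128,150); print(g)
y=p[2]+np.pi/2
p0=[228.3,-608.6,206.6];r0=[np.pi,0,.359]; p1=[470,-200,206.6];r1=[np.pi,0,1.02]; r2=[np.pi,0,y]
print(delta(p0,r0,p1,r1)); print(delta(p1,r1,[g[0],g[1],206.6],r2),y)
E
```

```text
[498.80986683 248.9190583  150.        ]
(array([ 36.98, -29.76,  -0.  ]), array([ 0.   ,  0.   , -0.661]))
(array([ 39.76, -21.04,  -0.  ]), array([ 0.   ,  0.   , -0.663])) 1.682594402776634
```

Emit:
{"method": "send_rows", "body": {"series": [{"dx": 3.7, "dy": -3.0, "az": -0.066, "hand": 1}, {"dx": 7.4, "dy": -6.0, "az": -0.132, "hand": 1}, {"dx": 11.1, "dy": -9.0, "az": -0.2, "hand": 1}, {"dx": 14.8, "dy": -12.0, "az": -0.264, "hand": 1}, {"dx": 18.5, "dy": -15.0, "az": -0.33, "hand": 1}, {"dx": 22.2, "dy": -18.0, "az": -0.4, "hand": 1}, {"dx": 25.9, "dy": -21.0, "az": -0.46, "hand": 1}, {"dx": 29.6, "dy": -24.0, "az": -0.53, "hand": 1}, {"dx": 33.3, "dy": -27.0, "az": -0.6, "hand": 1}, {"dx": 37.0, "dy": -29.8, "az": -0.661, "hand": 1}]}}

```text
invalid input at $.series[0]: expected keys ax, ay, az, dx, dy, dz, hand
```

Emit:
{"method": "send_rows", "body": {"series": [{"dx": 4.0, "dy": -2.1, "az": -0.066, "hand": 1}, {"dx": 8.0, "dy": -4.2, "az": -0.132, "hand": 1}, {"dx": 12.0, "dy": -6.3, "az": -0.2, "hand": 1}, {"dx": 16.0, "dy": -8.4, "az": -0.264, "hand": 1}, {"dx": 20.0, "dy": -10.5, "az": -0.33, "hand": 1}, {"dx": 24.0, "dy": -12.6, "az": -0.4, "hand": 1}, {"dx": 28.0, "dy": -14.7, "az": -0.46, "hand": 1}, {"dx": 32.0, "dy": -16.8, "az": -0.53, "hand": 1}, {"dx": 36.0, "dy": -18.9, "az": -0.6, "hand": 1}, {"dx": 39.8, "dy": -21.0, "az": -0.663, "hand": 1}]}}

```text
invalid input at $.series[0]: expected keys ax, ay, az, dx, dy, dz, hand
```

Emit:
{"method": "send_rows", "body": {"series": [{"dz": 3, "hand": 1}, {"dz": 6, "hand": 1}, {"dz": 9, "hand": 1}, {"dz": 11, "hand": 1}, {"dz": 11, "hand": 1}, {"dz": 11, "hand": 1}]}}

```text
invalid input at $.series[0]: expected keys ax, ay, az, dx, dy, dz, hand
```

```bash
python3 - <<'E'
from cell import *
import cv2,numpy as np
from mv import delta; from fit import K
s=read_state(); print(s["eef_pos"],s["tool_rot"],s["force"],s["width"],s["clock"])
p=np.load("p.npy"); print(delta(s["eef_pos"],s["tool_rot"],K(p,-80,128,95),[np.pi,0,p[2]+np.pi/2]))
a=get_image("scene")["pixels"][150:305,225:400,::-1]; b=get_image("wrist")["pixels"][:,:,::-1]
a=cv2.resize(a,None,fx=2.58,fy=2.58,interpolation=cv2.INTER_CUBIC); a=cv2.resize(a,(400,400)); 
b=cv2.resize(b,(400,250)); b=cv2.copyMakeBorder(b,0,150,0,0,cv2.BORDER_CONSTANT)
cv2.imwrite("pics/c.png",np.hstack([a,b]))
E
```

```text
[ 228.04267134 -608.05162554  205.78752064] [-3.13989620e+00  2.68760015e-05  3.58752457e-01] [0.62503664 0.20595654 0.74243   ] 85.2901107217715 0.1
(array([ 55.44, -70.72,  11.2 ]), array([-1.000e-03, -1.000e-03, -1.324e+00]))
```

View pics/c.png

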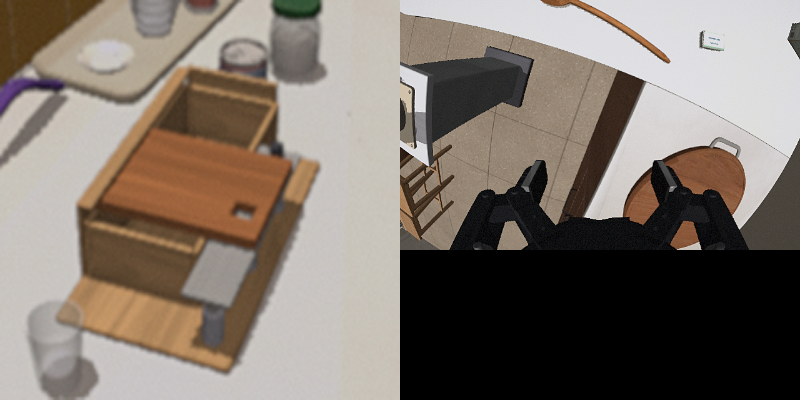

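The moves were refused because every row needs all the keys. The arm is still at the start, and the wrist view shows the open fingers at (540,180) and (665,180). I'll resend with all keys.

Emit:
{"method": "send_rows", "body": {"series": [{"ax": 0, "ay": 0, "dz": 0, "dx": 3.7, "dy": -3.0, "az": -0.066, "hand": 1}, {"ax": 0, "ay": 0, "dz": 0, "dx": 7.4, "dy": -6.0, "az": -0.132, "hand": 1}, {"ax": 0, "ay": 0, "dz": 0, "dx": 11.1, "dy": -9.0, "az": -0.2, "hand": 1}, {"ax": 0, "ay": 0, "dz": 0, "dx": 14.8, "dy": -12.0, "az": -0.264, "hand": 1}, {"ax": 0, "ay": 0, "dz": 0, "dx": 18.5, "dy": -15.0, "az": -0.33, "hand": 1}, {"ax": 0, "ay": 0, "dz": 0, "dx": 22.2, "dy": -18.0, "az": -0.4, "hand": 1}, {"ax": 0, "ay": 0, "dz": 0, "dx": 25.9, "dy": -21.0, "az": -0.46, "hand": 1}, {"ax": 0, "ay": 0, "dz": 0, "dx": 29.6, "dy": -24.0, "az": -0.53, "hand": 1}, {"ax": 0, "ay": 0, "dz": 0, "dx": 33.3, "dy": -27.0, "az": -0.6, "hand": 1}, {"ax": 0, "ay": 0, "dz": 0, "dx": 37.0, "dy": -29.8, "az": -0.661, "hand": 1}]}}

```text
clock: 1.2
eef_pos: [470.7, -197.8, 206.8]
tool_rot: [3.141, -0.0, 1.023]
force: [0.8, -0.7, 0.2]
width: 0.3
gripper_force: 0.0
```

Emit:
{"method": "send_rows", "body": {"series": [{"ax": 0, "ay": 0, "dz": 0, "dx": 4.0, "dy": -2.1, "az": -0.066, "hand": 1}, {"ax": 0, "ay": 0, "dz": 0, "dx": 8.0, "dy": -4.2, "az": -0.132, "hand": 1}, {"ax": 0, "ay": 0, "dz": 0, "dx": 12.0, "dy": -6.3, "az": -0.2, "hand": 1}, {"ax": 0, "ay": 0, "dz": 0, "dx": 16.0, "dy": -8.4, "az": -0.264, "hand": 1}, {"ax": 0, "ay": 0, "dz": 0, "dx": 20.0, "dy": -10.5, "az": -0.33, "hand": 1}, {"ax": 0, "ay": 0, "dz": 0, "dx": 24.0, "dy": -12.6, "az": -0.4, "hand": 1}, {"ax": 0, "ay": 0, "dz": 0, "dx": 28.0, "dy": -14.7, "az": -0.46, "hand": 1}, {"ax": 0, "ay": 0, "dz": 0, "dx": 32.0, "dy": -16.8, "az": -0.53, "hand": 1}, {"ax": 0, "ay": 0, "dz": 0, "dx": 36.0, "dy": -18.9, "az": -0.6, "hand": 1}, {"ax": 0, "ay": 0, "dz": 0, "dx": 39.8, "dy": -21.0, "az": -0.663, "hand": 1}]}}

```text
clock: 2.2
eef_pos: [499.5, 251.3, 206.6]
tool_rot: [3.141, 0.0, 1.686]
force: [-0.2, 0.3, 0.3]
width: -0.1
gripper_force: 0.0
```

Emit:
{"method": "send_rows", "body": {"series": [{"ax": 0, "ay": 0, "az": 0, "dx": 0, "dy": 0, "dz": 3, "hand": 1}, {"ax": 0, "ay": 0, "az": 0, "dx": 0, "dy": 0, "dz": 6, "hand": 1}, {"ax": 0, "ay": 0, "az": 0, "dx": 0, "dy": 0, "dz": 9, "hand": 1}, {"ax": 0, "ay": 0, "az": 0, "dx": 0, "dy": 0, "dz": 11, "hand": 1}, {"ax": 0, "ay": 0, "az": 0, "dx": 0, "dy": 0, "dz": 11, "hand": 1}]}}

```text
clock: 2.7
eef_pos: [497.5, 248.0, 93.9]
tool_rot: [-3.136, 0.002, 1.683]
force: [-0.2, 0.3, 0.3]
width: 0.1
gripper_force: 0.0
```

```bash
python3 - <<'E'
from cell import *
import cv2,numpy as np
from mv import delta; from fit import K
s=read_state(); print(s["eef_pos"],s["tool_rot"],s["force"],s["width"],s["clock"],s["qpos"])
p=np.load("p.npy"); print(delta(s["eef_pos"],s["tool_rot"],K(p,-80,128,95),[np.pi,0,p[2]+np.pi/2]))
a=get_image("scene")["pixels"][150:305,225:400,::-1]; b=get_image("wrist")["pixels"][:,:,::-1]
a=cv2.resize(a,(450,400),interpolation=cv2.INTER_CUBIC)
b=cv2.resize(b[200:400,230:405],(350,400),interpolation=cv2.INTER_CUBIC)
cv2.imwrite("pics/d.png",np.hstack([a,b]))
E
```

```text
[497.47964826 248.04245153  93.91748063] [-3.13605115e+00  2.46750877e-03  1.68299600e+00] [-0.23786366  0.250052    0.31234477] 0.06417996754528824 2.7 [-0.30131172  0.66753674 -0.32632431  1.87447463  0.32991542  0.65858205
 -0.71459161]
(array([ 0.07,  0.14, -0.11]), array([-0.006,  0.002,  0.   ]))
```

View pics/d.png

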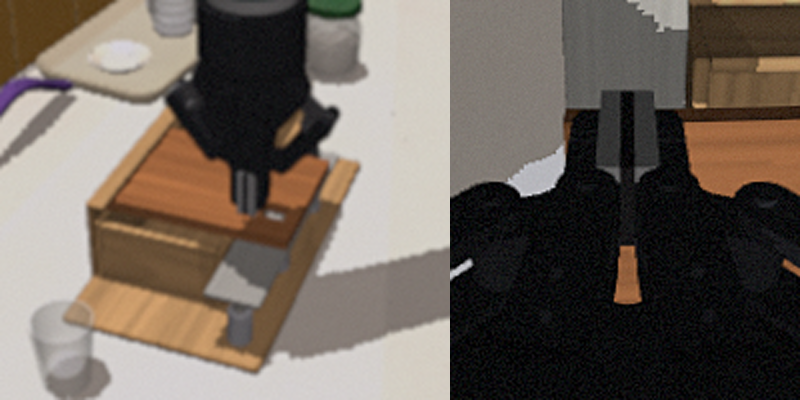

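The wrist view shows the fingers centred on the grey bar, with the lid's end near row 110. I'll check the tip-to-lid gap numerically.

```bash
python3 - <<'E'
from cell import *
import numpy as np
from fit import *
p=np.load("p.npy")
f=lambda X:((proj("scene",np.array(X))-[225,150])*[450/175,400/155]).round(0)
s=read_state()["eef_pos"]; print("tcp",f(s),"landing",f([s[0],s[1],64]))
for a in[(-58,164,64),(-102,164,64),(-103,100.4,77),(-80,100.4,77)]: print(a,f(K(p,*a)))
d=get_image("wrist"); 
def fish(X):
    c=d["R"]@X+d["t"]; th=np.arctan2(np.hypot(*c[:2]),c[2]); r=d["mtx"][0,0]*th*c[:2]/np.hypot(*c[:2]); return ((r+d["mtx"][:2,2]-[230,200])*2).round(0)
print("wrist tcp",fish(s),[fish(K(p,*a)) for a in[(-80,100.4,77),(-58,100.4,77),(-80,164,64),(-58,164,64)]], -d["R"].T@d["t"])
E
```

```text
tcp [246. 232.] landing [246. 267.]
(-58, 164, 64) [203. 288.]
(-102, 164, 64) [258. 302.]
(-103, 100.4, 77) [287. 239.]
(-80, 100.4, 77) [259. 232.]
wrist tcp [174.  78.] [array([171., 124.]), array([234., 124.]), array([171., -63.]), array([237., -63.])] [491.10863023 333.93618584 263.66857367]
```

The lid end and bar match the predictions. The visible tip looks slightly higher than the nominal TCP, so I'll descend by force.

Emit:
{"method": "send_rows", "body": {"series": [{"ax": 0, "ay": 0, "az": 0, "dx": 0, "dy": 0, "dz": 1.2, "hand": 1}, {"ax": 0, "ay": 0, "az": 0, "dx": 0, "dy": 0, "dz": 2.4, "hand": 1}, {"ax": 0, "ay": 0, "az": 0, "dx": 0, "dy": 0, "dz": 2.7, "hand": 1}, {"ax": 0, "ay": 0, "az": 0, "dx": 0, "dy": 0, "dz": 2.7, "hand": 1}]}}

```text
clock: 3.25
eef_pos: [499.0, 249.0, 68.8]
tool_rot: [-3.14, 0.001, 1.683]
force: [0.5, 0.2, 1.6]
width: -0.3
gripper_force: 0.0
```

Emit:
{"method": "send_rows", "body": {"series": [{"ax": 0, "ay": 0, "az": 0, "dx": 0, "dy": 0, "dz": 0.4, "hand": 1}, {"ax": 0, "ay": 0, "az": 0, "dx": 0, "dy": 0, "dz": 0.6, "hand": 1}, {"ax": 0, "ay": 0, "az": 0, "dx": 0, "dy": 0, "dz": 0.6, "hand": 1}, {"ax": 0, "ay": 0, "az": 0, "dx": 0, "dy": 0, "dz": 0.6, "hand": 1}]}}

```text
clock: 3.65
eef_pos: [499.6, 249.4, 63.7]
tool_rot: [3.141, -0.0, 1.683]
force: [0.0, -0.5, 0.4]
width: 0.3
gripper_force: 0.0
```

Emit:
{"method": "send_rows", "body": {"series": [{"ax": 0, "ay": 0, "az": 0, "dx": 0, "dy": 0, "dz": 0.3, "hand": 1}, {"ax": 0, "ay": 0, "az": 0, "dx": 0, "dy": 0, "dz": 0.4, "hand": 1}, {"ax": 0, "ay": 0, "az": 0, "dx": 0, "dy": 0, "dz": 0.4, "hand": 1}, {"ax": 0, "ay": 0, "az": 0, "dx": 0, "dy": 0, "dz": 0.4, "hand": 1}]}}

```text
clock: 4.05
eef_pos: [499.5, 249.4, 59.6]
tool_rot: [-3.142, 0.0, 1.683]
force: [0.5, -1.4, -0.2]
width: -0.1
gripper_force: 0.0
```

Emit:
{"method": "send_rows", "body": {"series": [{"ax": 0, "ay": 0, "az": 0, "dx": 0, "dy": 0, "dz": 0.3, "hand": 1}, {"ax": 0, "ay": 0, "az": 0, "dx": 0, "dy": 0, "dz": 0.4, "hand": 1}, {"ax": 0, "ay": 0, "az": 0, "dx": 0, "dy": 0, "dz": 0.4, "hand": 1}, {"ax": 0, "ay": 0, "az": 0, "dx": 0, "dy": 0, "dz": 0.4, "hand": 1}]}}

```text
clock: 4.45
eef_pos: [499.5, 249.3, 55.6]
tool_rot: [-3.142, 0.0, 1.683]
force: [0.1, -0.0, -0.2]
width: -0.1
gripper_force: 0.0
```

```bash
python3 - <<'E'
from cell import *
import cv2,numpy as np
a=get_image("scene")["pixels"][190:290,265:365,::-1]; b=get_image("wrist")["pixels"][:,:,::-1]
a=cv2.resize(a,(400,400),interpolation=cv2.INTER_CUBIC)
b=cv2.resize(b[210:310,270:370],(400,400),interpolation=cv2.INTER_CUBIC)
cv2.imwrite("pics/e.png",np.hstack([a,b]))
E
```

```text
(no output)
```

View pics/e.png

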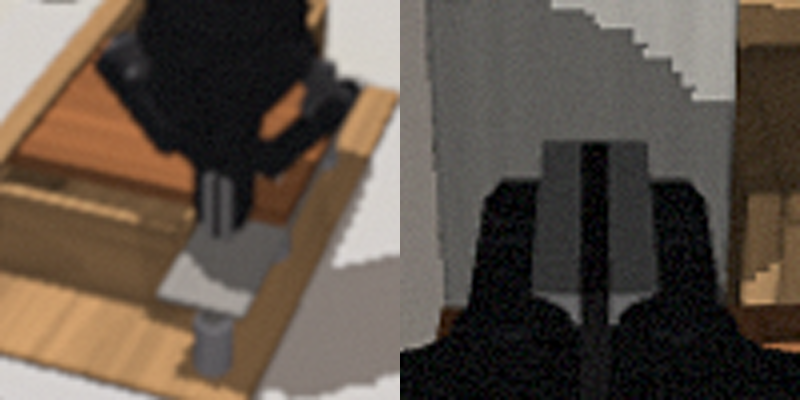

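The tip at crop (220,238) sits just over the bar, behind the lid, and is centred across it (wrist view: finger 595, bar 437–737). I'll continue down until it touches.

Emit:
{"method": "send_rows", "body": {"series": [{"ax": 0, "ay": 0, "az": 0, "dx": 0, "dy": 0, "dz": 0.2, "hand": 1}, {"ax": 0, "ay": 0, "az": 0, "dx": 0, "dy": 0, "dz": 0.3, "hand": 1}, {"ax": 0, "ay": 0, "az": 0, "dx": 0, "dy": 0, "dz": 0.3, "hand": 1}, {"ax": 0, "ay": 0, "az": 0, "dx": 0, "dy": 0, "dz": 0.3, "hand": 1}]}}

```text
clock: 4.95
eef_pos: [499.6, 249.4, 52.6]
tool_rot: [3.142, 0.0, 1.683]
force: [0.4, 0.1, -0.2]
width: 0.1
gripper_force: 0.0
```

Emit:
{"method": "send_rows", "body": {"series": [{"ax": 0, "ay": 0, "az": 0, "dx": 0, "dy": 0, "dz": 0.2, "hand": 1}, {"ax": 0, "ay": 0, "az": 0, "dx": 0, "dy": 0, "dz": 0.3, "hand": 1}, {"ax": 0, "ay": 0, "az": 0, "dx": 0, "dy": 0, "dz": 0.3, "hand": 1}, {"ax": 0, "ay": 0, "az": 0, "dx": 0, "dy": 0, "dz": 0.3, "hand": 1}]}}

```text
clock: 5.35
eef_pos: [499.5, 249.4, 49.6]
tool_rot: [-3.142, 0.0, 1.683]
force: [0.2, 0.2, -0.9]
width: -0.2
gripper_force: 0.0
```

Emit:
{"method": "send_rows", "body": {"series": [{"ax": 0, "ay": 0, "az": 0, "dx": 0, "dy": 0, "dz": 0.2, "hand": 1}, {"ax": 0, "ay": 0, "az": 0, "dx": 0, "dy": 0, "dz": 0.2, "hand": 1}, {"ax": 0, "ay": 0, "az": 0, "dx": 0, "dy": 0, "dz": 0.2, "hand": 1}]}}

```text
clock: 5.65
eef_pos: [499.5, 249.3, 47.6]
tool_rot: [-3.141, 0.0, 1.683]
force: [-0.1, -0.3, 0.9]
width: 0.1
gripper_force: 0.0
```

Emit:
{"method": "send_rows", "body": {"series": [{"ax": 0, "ay": 0, "az": 0, "dx": 0, "dy": 0, "dz": 0.2, "hand": 1}, {"ax": 0, "ay": 0, "az": 0, "dx": 0, "dy": 0, "dz": 0.2, "hand": 1}, {"ax": 0, "ay": 0, "az": 0, "dx": 0, "dy": 0, "dz": 0.2, "hand": 1}]}}

```text
clock: 5.95
eef_pos: [499.5, 249.4, 45.6]
tool_rot: [-3.142, 0.0, 1.683]
force: [0.2, 0.1, 0.1]
width: 0.2
gripper_force: 0.0
```

Emit:
{"method": "send_rows", "body": {"series": [{"ax": 0, "ay": 0, "az": 0, "dx": 0, "dy": 0, "dz": 0.2, "hand": 1}, {"ax": 0, "ay": 0, "az": 0, "dx": 0, "dy": 0, "dz": 0.2, "hand": 1}, {"ax": 0, "ay": 0, "az": 0, "dx": 0, "dy": 0, "dz": 0.2, "hand": 1}]}}

```text
clock: 6.25
eef_pos: [499.5, 249.3, 43.5]
tool_rot: [-3.141, 0.0, 1.683]
force: [-0.2, 1.3, -0.6]
width: -0.1
gripper_force: 0.0
```

```bash
python3 - <<'E'
from cell import *
import cv2,numpy as np
from fit import *
s=read_state(); print(s["force"],s["eef_pos"])
a=get_image("scene")["pixels"][210:280,275:345,::-1]
b=get_image("scene")["pixels"]
a=cv2.resize(a,(560,560),interpolation=cv2.INTER_CUBIC)
p=np.load("p.npy")
f=lambda X:((proj("scene",np.array(X))-[275,210])*8).round(0)
print("tcp",f(s["eef_pos"]),[f(K(p,*a)) for a in[(-58,164,64),(-102,164,64),(-58,164,48),(-102,164,48)]])
cv2.imwrite("pics/f.png",a)
E
```

```text
[-0.24313847  1.296608   -0.64804241] [499.49110557 249.33344087  43.5456883 ]
tcp [364. 411.] [array([231., 414.]), array([404., 458.]), array([232., 465.]), array([403., 509.])]
```

View pics/f.png

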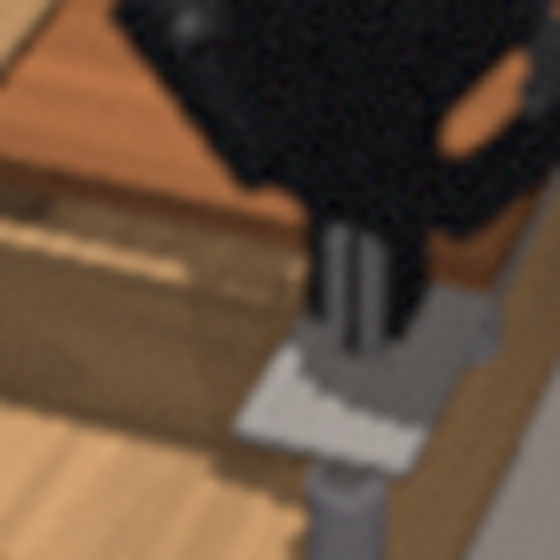

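The bar is still up (corners at (235,430) and (410,470)). The tip at (360,350) is about 20 mm higher than the reported TCP, so contact should come soon. I'll keep going with the force as my guide.

Emit:
{"method": "send_rows", "body": {"series": [{"ax": 0, "ay": 0, "az": 0, "dx": 0, "dy": 0, "dz": 0.2, "hand": 1}, {"ax": 0, "ay": 0, "az": 0, "dx": 0, "dy": 0, "dz": 0.2, "hand": 1}, {"ax": 0, "ay": 0, "az": 0, "dx": 0, "dy": 0, "dz": 0.2, "hand": 1}]}}

```text
clock: 6.65
eef_pos: [499.5, 249.3, 41.5]
tool_rot: [-3.141, 0.0, 1.683]
force: [0.1, 0.0, 0.9]
width: 0.0
gripper_force: 0.0
```

Emit:
{"method": "send_rows", "body": {"series": [{"ax": 0, "ay": 0, "az": 0, "dx": 0, "dy": 0, "dz": 0.2, "hand": 1}, {"ax": 0, "ay": 0, "az": 0, "dx": 0, "dy": 0, "dz": 0.2, "hand": 1}, {"ax": 0, "ay": 0, "az": 0, "dx": 0, "dy": 0, "dz": 0.2, "hand": 1}]}}

```text
clock: 6.95
eef_pos: [499.5, 249.3, 39.6]
tool_rot: [-3.141, 0.0, 1.683]
force: [-0.1, 0.4, 0.6]
width: 0.1
gripper_force: 0.0
```

Emit:
{"method": "send_rows", "body": {"series": [{"ax": 0, "ay": 0, "az": 0, "dx": 0, "dy": 0, "dz": 0.2, "hand": 1}, {"ax": 0, "ay": 0, "az": 0, "dx": 0, "dy": 0, "dz": 0.2, "hand": 1}, {"ax": 0, "ay": 0, "az": 0, "dx": 0, "dy": 0, "dz": 0.2, "hand": 1}]}}

```text
clock: 7.25
eef_pos: [499.6, 249.4, 37.8]
tool_rot: [3.141, 0.0, 1.683]
force: [-0.3, -0.1, 3.9]
width: -0.2
gripper_force: 2.0
```

Contact, at 3.9 N. Next I'll press about 13.5 mm.

Emit:
{"method": "send_rows", "body": {"series": [{"ax": 0, "ay": 0, "az": 0, "dx": 0, "dy": 0, "dz": 0.3, "hand": 1}, {"ax": 0, "ay": 0, "az": 0, "dx": 0, "dy": 0, "dz": 0.6, "hand": 1}, {"ax": 0, "ay": 0, "az": 0, "dx": 0, "dy": 0, "dz": 0.9, "hand": 1}, {"ax": 0, "ay": 0, "az": 0, "dx": 0, "dy": 0, "dz": 1.2, "hand": 1}, {"ax": 0, "ay": 0, "az": 0, "dx": 0, "dy": 0, "dz": 1.3, "hand": 1}, {"ax": 0, "ay": 0, "az": 0, "dx": 0, "dy": 0, "dz": 1.3, "hand": 1}, {"ax": 0, "ay": 0, "az": 0, "dx": 0, "dy": 0, "dz": 1.3, "hand": 1}]}}

```text
clock: 7.95
eef_pos: [499.6, 249.4, 24.6]
tool_rot: [3.141, 0.0, 1.683]
force: [-1.7, -0.3, 7.4]
width: -0.2
gripper_force: 3.3
```

7.4 N matches about 13.5 mm of press. Next is the push along -tool x.

Emit:
{"method": "send_rows", "body": {"series": [{"ax": 0, "ay": 0, "az": 0, "dx": -0.6, "dy": 0, "dz": 0, "hand": 1}, {"ax": 0, "ay": 0, "az": 0, "dx": -1.2, "dy": 0, "dz": 0, "hand": 1}, {"ax": 0, "ay": 0, "az": 0, "dx": -1.8, "dy": 0, "dz": 0, "hand": 1}, {"ax": 0, "ay": 0, "az": 0, "dx": -2.4, "dy": 0, "dz": 0, "hand": 1}, {"ax": 0, "ay": 0, "az": 0, "dx": -3.0, "dy": 0, "dz": 0, "hand": 1}]}}

```text
clock: 8.45
eef_pos: [503.9, 224.5, 25.3]
tool_rot: [3.137, -0.007, 1.685]
force: [-2.3, 8.4, 5.5]
width: 0.0
gripper_force: 4.3
```

Emit:
{"method": "send_rows", "body": {"series": [{"ax": 0, "ay": 0, "az": 0, "dx": 0, "dy": 0, "dz": 0.1, "hand": 1}, {"ax": 0, "ay": 0, "az": 0, "dx": 0, "dy": 0, "dz": 0.1, "hand": 1}, {"ax": 0, "ay": 0, "az": 0, "dx": 0, "dy": 0, "dz": 0.1, "hand": 1}]}}

```text
clock: 8.75
eef_pos: [504.1, 222.9, 24.3]
tool_rot: [3.138, -0.005, 1.684]
force: [-0.9, 4.1, 6.0]
width: 0.0
gripper_force: 3.4
```

Emit:
{"method": "send_rows", "body": {"series": [{"ax": 0, "ay": 0, "az": 0, "dx": -0.4, "dy": 0, "dz": 0, "hand": 1}, {"ax": 0, "ay": 0, "az": 0, "dx": -0.8, "dy": 0, "dz": 0, "hand": 1}, {"ax": 0, "ay": 0, "az": 0, "dx": -1.2, "dy": 0, "dz": 0, "hand": 1}, {"ax": 0, "ay": 0, "az": 0, "dx": -1.6, "dy": 0, "dz": 0, "hand": 1}, {"ax": 0, "ay": 0, "az": 0, "dx": -2.0, "dy": 0, "dz": 0, "hand": 1}]}}

```text
clock: 9.25
eef_pos: [506.2, 204.9, 24.3]
tool_rot: [3.137, -0.007, 1.686]
force: [-1.7, 7.6, 6.0]
width: -0.1
gripper_force: 4.4
```

The lid is sliding, at about 42 mm and past the pin, with the bar held at roughly 14 mm. I'll continue with a small lateral correction.

Emit:
{"method": "send_rows", "body": {"series": [{"ax": 0, "ay": 0, "az": 0, "dx": -0.5, "dy": -0.1, "dz": 0, "hand": 1}, {"ax": 0, "ay": 0, "az": 0, "dx": -1.0, "dy": -0.15, "dz": 0, "hand": 1}, {"ax": 0, "ay": 0, "az": 0, "dx": -1.5, "dy": -0.15, "dz": 0, "hand": 1}, {"ax": 0, "ay": 0, "az": 0, "dx": -2.0, "dy": -0.15, "dz": 0, "hand": 1}, {"ax": 0, "ay": 0, "az": 0, "dx": -2.5, "dy": -0.15, "dz": 0, "hand": 1}, {"ax": 0, "ay": 0, "az": 0, "dx": -3.0, "dy": -0.15, "dz": 0, "hand": 1}, {"ax": 0, "ay": 0, "az": 0, "dx": -3.5, "dy": -0.15, "dz": 0, "hand": 1}, {"ax": 0, "ay": 0, "az": 0, "dx": -4.0, "dy": -0.15, "dz": 0, "hand": 1}, {"ax": 0, "ay": 0, "az": 0, "dx": -4.5, "dy": -0.15, "dz": 0, "hand": 1}, {"ax": 0, "ay": 0, "az": 0, "dx": -5.0, "dy": -0.15, "dz": 0, "hand": 1}]}}

```text
clock: 10.25
eef_pos: [511.7, 155.0, 24.6]
tool_rot: [3.135, -0.007, 1.686]
force: [-0.7, 5.6, 7.6]
width: -0.3
gripper_force: 4.4
```

Emit:
{"method": "send_rows", "body": {"series": [{"ax": 0, "ay": 0, "az": 0, "dx": -0.4, "dy": 0, "dz": 0, "hand": 1}, {"ax": 0, "ay": 0, "az": 0, "dx": -0.8, "dy": 0, "dz": 0, "hand": 1}, {"ax": 0, "ay": 0, "az": 0, "dx": -1.2, "dy": 0, "dz": 0, "hand": 1}, {"ax": 0, "ay": 0, "az": 0, "dx": -1.6, "dy": 0, "dz": 0, "hand": 1}]}}

```text
clock: 10.65
eef_pos: [513.6, 139.1, 24.6]
tool_rot: [3.135, -0.007, 1.686]
force: [-0.3, 8.3, 6.7]
width: 0.1
gripper_force: 4.4
```

Emit:
{"method": "send_rows", "body": {"series": [{"ax": 0, "ay": 0, "az": 0, "dx": -0.2, "dy": 0, "dz": 0, "hand": 1}, {"ax": 0, "ay": 0, "az": 0, "dx": -0.4, "dy": 0, "dz": 0, "hand": 1}, {"ax": 0, "ay": 0, "az": 0, "dx": -0.6, "dy": 0, "dz": 0, "hand": 1}]}}

```text
clock: 10.95
eef_pos: [514.2, 133.1, 24.6]
tool_rot: [3.135, -0.007, 1.686]
force: [-0.0, 7.8, 6.7]
width: -0.2
gripper_force: 4.3
```

Emit:
{"method": "send_rows", "body": {"series": [{"ax": 0, "ay": 0, "az": 0, "dx": -0.2, "dy": 0, "dz": 0, "hand": 1}, {"ax": 0, "ay": 0, "az": 0, "dx": -0.4, "dy": 0, "dz": 0, "hand": 1}]}}

```text
clock: 11.15
eef_pos: [514.5, 131.5, 24.6]
tool_rot: [3.134, -0.01, 1.687]
force: [-1.4, 14.9, 6.0]
width: -0.0
gripper_force: 9.5
```

Emit:
{"method": "send_rows", "body": {"series": [{"ax": 0, "ay": 0, "az": 0, "dx": -0.2, "dy": 0, "dz": 0, "hand": 1}, {"ax": 0, "ay": 0, "az": 0, "dx": -0.3, "dy": 0, "dz": 0, "hand": 1}]}}

```text
clock: 11.35
eef_pos: [514.4, 131.5, 24.7]
tool_rot: [3.133, -0.013, 1.689]
force: [-1.6, 18.4, 4.9]
width: -0.1
gripper_force: 12.2
```

Hard stop reached: 18 N and no further motion. I'll relieve the side force and lift.

Emit:
{"method": "send_rows", "body": {"series": [{"ax": 0, "ay": 0, "az": 0, "dx": 0, "dy": 0, "dz": 0, "hand": 1}, {"ax": 0, "ay": 0, "az": 0, "dx": 0.6, "dy": 0, "dz": 0, "hand": 1}, {"ax": 0, "ay": 0, "az": 0, "dx": 1.2, "dy": 0, "dz": 0, "hand": 1}, {"ax": 0, "ay": 0, "az": 0, "dx": 1.4, "dy": 0, "dz": -0.5, "hand": 1}, {"ax": 0, "ay": 0, "az": 0, "dx": 1.4, "dy": 0, "dz": -1.5, "hand": 1}, {"ax": 0, "ay": 0, "az": 0, "dx": 1.4, "dy": 0, "dz": -3, "hand": 1}, {"ax": 0, "ay": 0, "az": 0, "dx": 1.4, "dy": 0, "dz": -6, "hand": 1}, {"ax": 0, "ay": 0, "az": 0, "dx": 1.4, "dy": 0, "dz": -10, "hand": 1}, {"ax": 0, "ay": 0, "az": 0, "dx": 1.4, "dy": 0, "dz": -14, "hand": 1}, {"ax": 0, "ay": 0, "az": 0, "dx": 9, "dy": 0, "dz": -18, "hand": 1}]}}

```text
clock: 12.35
eef_pos: [508.0, 172.3, 189.1]
tool_rot: [3.14, 0.004, 1.672]
force: [2.2, -0.1, 0.2]
width: -0.0
gripper_force: 0.0
```

Emit:
{"method": "send_rows", "body": {"series": [{"ax": 0, "ay": 0, "az": 0, "dx": 4, "dy": 0, "dz": 0, "hand": 1}, {"ax": 0, "ay": 0, "az": 0, "dx": 8, "dy": 0, "dz": 0, "hand": 1}, {"ax": 0, "ay": 0, "az": 0, "dx": 12, "dy": 0, "dz": 0, "hand": 1}, {"ax": 0, "ay": 0, "az": 0, "dx": 12, "dy": 0, "dz": 0, "hand": 1}, {"ax": 0, "ay": 0, "az": 0, "dx": 12, "dy": 0, "dz": 0, "hand": 1}]}}

```text
clock: 12.85
eef_pos: [491.3, 299.1, 186.5]
tool_rot: [-3.14, -0.0, 1.686]
force: [0.4, -1.1, -0.5]
width: -0.4
gripper_force: 0.0
```

```bash
python3 - <<'E'
from cell import *
import cv2,numpy as np
a=get_image("scene")["pixels"][160:300,235:385,::-1]; b=get_image("top")["pixels"][160:248,228:358,::-1]
cv2.imwrite("pics/g.png",np.hstack([cv2.resize(a,(400,373),interpolation=2),cv2.resize(b,(400,373),interpolation=2)]))
print(read_state()["qd"].round(3))
E
```

```text
[ 0.018 -0.003  0.008  0.     0.    -0.001 -0.002]
```

View pics/g.png

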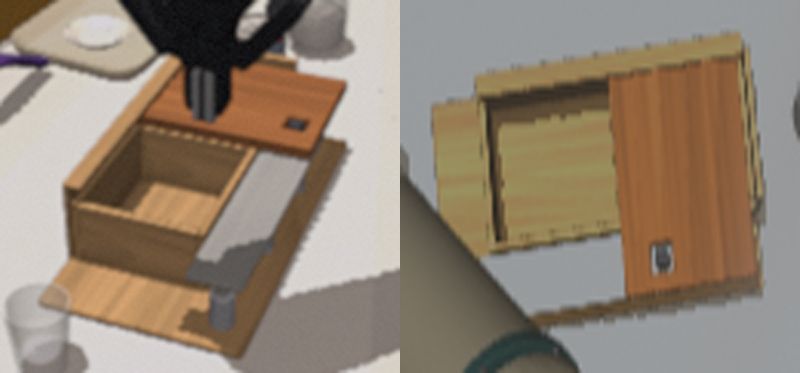

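The lid is home against the end stop. The pin shows in the hole at (662,258) in the top view and (295,124) in the scene view, the bar is up, and the arm is clear. Handing in.

```bash
python3 -c "
from cell import *; print(finish_job())"
```

```text
the job is handed in; nothing more can be done
None
```

I pushed the lid fully home with the bar held down and let the bar go. The last pictures show the pin up in the lid's hole and the arm clear; the job is handed in, but no verdict came back.

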